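# Look into the lever-lid bin and let the lid down softly

## Robot

A 6-joint arm with a two-finger parallel gripper is mounted at the origin on the work surface. World frame = base frame: x ahead of the robot, y to its left, z up, the work surface at z = 0. Lengths are in m, angles in rad, forces in N, time in s.
With the tool pointing down it reaches from about 0.375 to 0.925 m from the base axis. Payload 5.7 kg.
Tool frame: the origin (TCP) lies at the very end of the fingers, on their centre line; the grasp point (between the pads) lies 19 mm behind it; x points along the fingers, z is the direction in which the jaws open and shut, and the axes are right-handed (so a half turn about x gives the same grasp; the last joint's range is limited). The gripper opens to 88 mm and grips with 3 to 60 N. Pads are 20 mm wide; open, the fingers measure 115 mm over their backs; the gripper's body (75 mm by 178 mm) begins 61 mm behind the grasp point.
Start: joints at [1.114, 0.359, 1.51, -0, 1.272, -0.115], TCP at [0.201, 0.565, 0.223] pointing down, gripper open.
Joint ranges: [-2.97, 2.97], [-1.01, 2.36], [0.21, 2.38], [-0.96, 4.11], [0.2, 2.71], [-2.98, 2.98]. Speed limits (rad/s): [2.39, 2.39, 3.14, 3.14, 3.14, 3.14].

## Interface

Orientations are given as a unit quaternion [x, y, z, w].
In Python, from station import manip gives the robot as it stands. The module is installed in compiled form; this text tells all that it offers.
- The arm moves only by the shell command python3 -m inch 'ROWS' [FORCE]. ROWS is JSON, a list of rows, each a list of 3 entries, a list of its own where there are three numbers: the shift along the tool's x, y, z in mm, then the turn, a rotation vector about the tool's x, y, z in degrees, then the finger opening in mm, from 0 to 87.8. In form: [[[x, y, z], [ax, ay, az], claw], ...]. A call has 1 to 10 rows; each row shifts and turns the commanded pose from where the row before left it, along the tool's axes as they then stand; what a row does not reach is not made up. A row lasts 1/8 s, in which the tool goes at most 62.5 mm and 10.7 degrees, less where a joint would pass 70% of its speed; a pose out of reach is approached as far as the arm can. A call with a gripper value outside its range is refused whole. The fingers move at their own pace and stop on an object; FORCE is the grip in N (left out, the last holds). Time passes only in rows, so rows that do not move let the fingers close. It gives the time, the measured TCP pose, the force and the opening at its end, in the units of the state.
- manip.observe(): the state, without advancing time (a new reading comes with each control period).
- manip.grab_frame(name): name is "side" or "top"; returns a dict with "pixels" (384x512x3 uint8, blue, green, red), "fx", "fy", "cx", "cy" (pixels), "rvec" (rotation vector, rad) and "tvec" (3), from world to camera coordinates, as OpenCV has them. Camera axes: x right, y down, z forward; pixel columns grow to the right and rows downward; lengths in m; the calibration is good to about 2 mm. A picture is of the moment at which its call begins. There is no depth.
- manip.sign_off(): hands the job in, once; it reports no verdict.
The state is a dict: "time_s": time; "qpos": joint angles; "qd": joint speeds; "joint_torque": joint torques, N m; "tool_pos": TCP position; "tcp_rot": TCP orientation; "contact_force": force on the tool from outside, world axes, zero at the start; "torque": the same for the moment, N m; "opening": finger opening in m.
Only numpy, scipy, OpenCV 4.12 (cv2) and the standard library are available. Lean on these libraries where they do the work, as an engineer would, in place of code of your own. Each camera call takes 0.05 s, during which the arm holds its last target.

## Task

Press down the lever on the front of the grey plastic bin with your fingertips until its lid stands fully open, and keep it open for about three seconds so that I can see what is left inside. Then ease the lever back up so that the lid comes down slowly and shuts without dropping or slamming, and take the hand away. Work the lid by the lever only, without touching the lid, and leave the lantern, bulb, screwdriver case and hasp where they are.

Things in the scene. Friction and masses are not known exactly. Their poses are not given: they have to be found in the camera images.
- bin: Grey plastic bin, fixed to the white shelf, 160 mm deep (its x), 220 mm wide (its y), 160 mm high, about 172 mm high with the lid shut. Origin at the centre of its underside, z up; its front, with the lever, faces its own -x. The lever's pivot lies across the front (along the bin's y), 86 mm in front of the origin (x = -0.086) and 115 mm up.
- lever_pad (a point): Centre of the top face of the lever's black pad (40 mm wide, 40 mm along the lever, 10 mm thick), at the end of a narrow steel arm that stands out of the middle of the bin's front, 97 mm from the pivot. It moves with the lever: lid shut, it slopes up 0.22 rad away from the bin (pad top 141 mm above the shelf); fully pressed, it slopes down 0.23 rad (pad top 98 mm up).
- lever (a joint): Lever angle, rad: 0 at rest (lid shut), about 0.45 fully pressed down against its stop, some 43 mm of downward travel at the pad. The lid's weight carries the lever back up: about 3 to 8 N down on the pad starts it, 2 to 4 N holds it fully down. No latch, next to no friction.
- lid (a joint): Lid angle, rad: 0 shut, 1.08 fully open. A hidden link makes it always 2.4 times the lever angle. Hinged at the bin's back (+x) rim, its front edge rises and goes back, away from the lever. It follows the lever at whatever speed the finger lets it; if the lever is let go, it falls shut within about half a second and slams.
- lid_panel: The lid: flat grey panel 168 mm deep, 232 mm wide, 8 to 11 mm thick, hollow space below. Origin on the hinge line, at the middle of the bin's back rim; it extends along its own -x, and turns with joint lid. Not to be touched.
- lantern: Blue plastic camping lantern, loose, 110 mm across, 178 mm high with its wire bail, upright; origin at the centre of its underside. To the left or right of the bin. Not to be moved.
- bulb: Clear glass bulb standing in a white lampholder base, loose, 84 mm across, 135 mm high; origin at the centre of its underside. On the other side of the bin from the lantern. Not to be moved.
- case: Hard case with a stainless screwdriver set under a clear cover, loose, 110 x 190 mm and 38 mm high, carrying handle on its -x side; origin at the centre of its underside. Nearer the robot, to one side. Not to be moved.
- hasp: Aluminium lock hasp lying flat, loose, 115 x 36 mm, 5 mm thick, with a staple loop 25 mm high; origin at the centre of its underside. Nearer the robot, on the other side from the case. Not to be moved.

How it is judged:
By the outcome, as a careful person would: the job done as asked, in the order asked, and still so for the second after the job is handed in, with the robot touching nothing.
It also fails if it takes over 48 s, if anything falls off the work surface, if the arm or the gripper's body presses on something with over 40 N, if the wrist force passes 120 N, or if a joint passes its speed limit or range.

## Working session

There is one attempt and no reset: what is moved stays moved. The work goes in short steps, Python scripts to look and compute and a shell command to move; the robot and the scene stay as the last step left them, time stands still between calls to the robot, and variables do not carry over. Pictures are saved under pics/ and viewed, and the job is handed in when it is done.

```bash
mkdir -p pics; python3 - <<'E'
from station import manip
import cv2
s=manip.observe(); print(s)
for n in ("side","top"):
    f=manip.grab_frame(n); cv2.imwrite(f"pics/{n}0.png",f["pixels"]); print(n,f["fx"],f["fy"],f["cx"],f["cy"],f["rvec"],f["tvec"])
E
```

```text
{'time_s': 0.0, 'qpos': array([ 1.11386021e+00,  3.59491861e-01,  1.51143020e+00,  1.49865065e-05,
        1.27248167e+00, -1.15079303e-01]), 'qd': array([-5.03028597e-05, -9.17086452e-04,  3.02068353e-04, -1.73591548e-03,
        7.17935819e-04,  4.24074149e-04]), 'joint_torque': array([ 2.42094029e-04, -5.15376878e+01, -2.70726085e+01,  6.75200089e-02,
        3.51284270e-02, -1.37009138e-04]), 'tool_pos': array([0.20082823, 0.5646647 , 0.22181826]), 'tcp_rot': array([-0.40796574,  0.57832749,  0.40736135,  0.57719841]), 'contact_force': array([ 0.03232833, -0.24255676,  0.02996243]), 'torque': array([-0.03244045,  0.00024269, -0.02758852]), 'opening': 0.08773365888281676}
side 482.1022001073746 482.1022001073746 258.00263279575165 196.4482122286355 [ 2.30447916 -0.14076088  0.0826737 ] [-0.5375346   0.14472031  1.52072348]
top 355.6233918370647 355.6233918370647 259.0438216551401 193.8170850606271 [ 2.12747187 -2.14973244  0.13313968] [0.02933495 0.56774663 1.29620485]
```

View pics/side0.png

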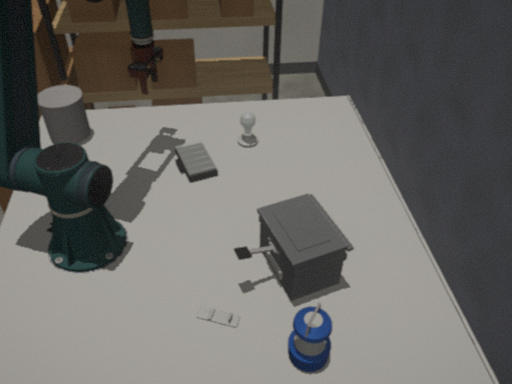

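View pics/top0.png

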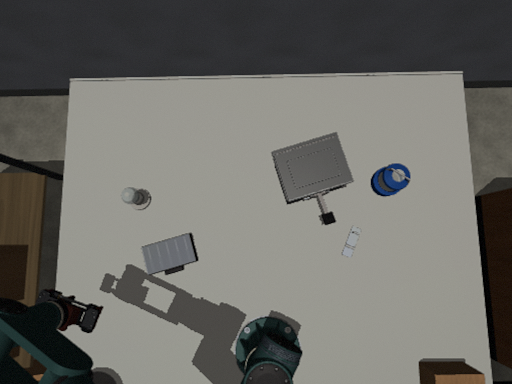

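The side view shows the bin at about (305,245), its black pad at (243,253), the lantern at (311,340) and the hasp at (218,316). In the top view the pad is at (327,218), the lid spans x 272–353 and y 133–203, and the hasp is at (352,241). Next I'll locate the pad and lid corners.

```bash
cat > h.py <<'E'
import numpy as np, cv2
from station import manip
def cam(f):
    K=np.array([[f["fx"],0,f["cx"]],[0,f["fy"],f["cy"]],[0,0,1]]);R,_=cv2.Rodrigues(np.array(f["rvec"],float));t=np.array(f["tvec"],float).reshape(3)
    return K,R,t
def plane(f,uv,z):
    K,R,t=cam(f);c=-R.T@t;d=R.T@np.linalg.solve(K,[uv[0],uv[1],1.]);return c+d*(z-c[2])/d[2]
def tri(fa,a,fb,b):
    Pa,Pb=[K@np.c_[R,t] for K,R,t in (cam(fa),cam(fb))]
    X=cv2.triangulatePoints(Pa,Pb,np.array(a,float).reshape(2,1),np.array(b,float).reshape(2,1))[:,0];return X[:3]/X[3]
def proj(f,X):
    K,R,t=cam(f);return cv2.projectPoints(np.array(X,float).reshape(-1,1,3),R if 0 else np.array(f["rvec"],float),t,K,None)[0].reshape(-1,2)
E
python3 - <<'E'
from h import *
T=manip.grab_frame("top");S=manip.grab_frame("side")
def blob(f,x0,x1,y0,y1,th):
    g=f["pixels"].max(2)[y0:y1,x0:x1];m=(g<th).astype(np.uint8)
    n,l,st,c=cv2.connectedComponentsWithStats(m);i=1+st[1:,4].argmax()
    print(st[i],c[i]+[x0,y0]);cn=cv2.findContours((l==i).astype(np.uint8),0,2)[0][0]
    r=cv2.minAreaRect(cn);print(r);return c[i]+[x0,y0]
a=blob(T,312,345,205,232,45);b=blob(S,225,256,240,266,45)
print("tri",tri(T,a,S,b)); print(plane(T,a,.138),plane(S,b,.138))
for n,f,(x0,x1,y0,y1) in (("t",T,(260,410,120,270)),("s",S,(190,360,180,380))):
    cv2.imwrite(f"pics/z{n}.png",cv2.resize(f["pixels"][y0:y1,x0:x1],None,fx=4 if n=="t" else 3,fy=4 if n=="t" else 3,interpolation=cv2.INTER_CUBIC))
E
```

```text
[ 10   7  13  13 115] [327.90434783 217.93043478]
((15.900001525878906, 12.69999885559082), (10.75174331665039, 10.75174331665039), 71.56504821777344)
[12 12  9  6 20] [241.25 255.45]
((15.77358341217041, 15.292451858520508), (9.0657958984375, 4.258177280426025), 15.945395469665527)
tri [ 0.46669872 -0.21666687  0.12411131]
[ 0.46750514 -0.21430214  0.138     ] [ 0.46458899 -0.2286607   0.138     ]
```

View pics/zt.png

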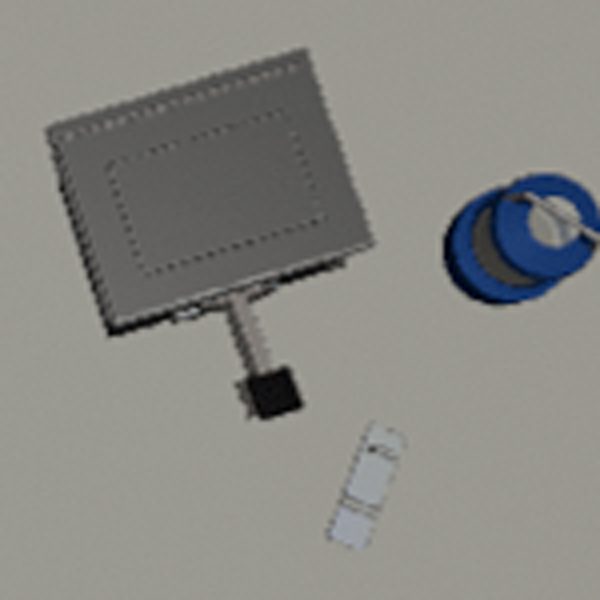

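View pics/zs.png

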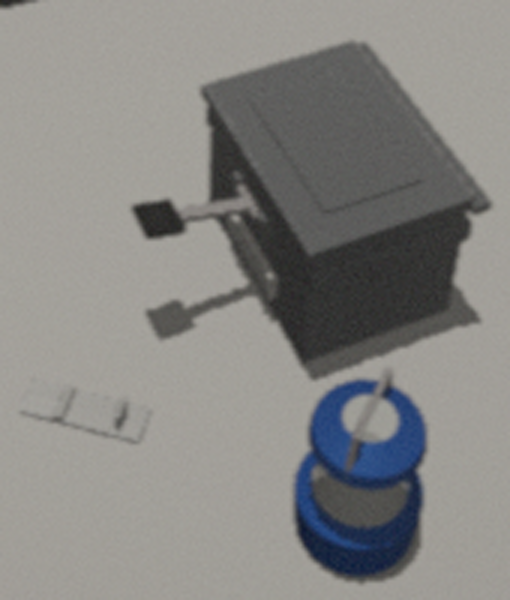

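The zooms put the pad centre at about (328.7,218) in the top view and (243.3,252.3) in the side view. The lid corners in the top zoom are (45,130), (305,48), (373,242) and (108,325).

```bash
python3 - <<'E'
from h import *
T=manip.grab_frame("top");S=manip.grab_frame("side")
print("pad",tri(T,(328.5,218),S,(243.3,252.5)),plane(T,(328.5,218),.141)[:2],plane(S,(243.3,252.5),.14)[:2])
c=[plane(T,(260+u/4,120+v/4),.172)[:2] for u,v in ((45,130),(305,48),(373,242),(108,325))]
c2=[plane(S,(190+u/3,180+v/3),.172)[:2] for u,v in ((205,90),(365,43),(488,207),(312,250))]
print(np.round(c,3),np.round(c2,3))
bl,br,fr,fl=c
d=((bl+br)/2-(fl+fr)/2);print("fwd yaw",np.arctan2(d[1],d[0]),np.linalg.norm(d)); w=bl-br;print(np.arctan2(w[1],w[0])-np.pi/2,np.linalg.norm(w))
fm=(fl+fr)/2;print("front mid",fm)
s=manip.observe();from scipy.spatial.transform import Rotation as R
print(R.from_quat(s["tcp_rot"]).as_matrix().round(3))
E
```

```text
pad [ 0.47001559 -0.21684526  0.13568491] [ 0.46702494 -0.21580512] [ 0.47105994 -0.22053414]
[[ 0.692 -0.022]
 [ 0.762 -0.248]
 [ 0.591 -0.299]
 [ 0.523 -0.073]] [[ 0.529 -0.092]
 [ 0.696 -0.043]
 [ 0.759 -0.27 ]
 [ 0.595 -0.3  ]]
fwd yaw 0.2890269016884971 0.17771811952464253
0.2993943660614069 0.23623912132381664
front mid [ 0.55683154 -0.18577714]
[[-0.    -0.942  0.335]
 [-0.001  0.335  0.942]
 [-1.     0.    -0.001]]
```

```bash
python3 -m inch '[[[-40,0,0],[0,0,0],0],[[-40,0,0],[0,0,0],0],[[0,-48.5,-24.5],[0,0,0],0],[[0,-48.5,-24.5],[0,0,0],0],[[0,-48.5,-24.5],[0,0,0],0],[[0,-48.5,-24.5],[0,0,0],0],[[0,-48.5,-24.5],[0,0,0],0],[[0,-48.5,-24.5],[0,0,0],0],[[0,-48.5,-24.5],[0,0,0],0],[[0,-48.5,-24.5],[0,0,0],0]]' 20
python3 -m inch '[[[0,-12.6,-44.9],[0,0,0],0],[[0,-12.6,-44.9],[0,0,0],0],[[0,-12.6,-44.9],[0,0,0],0],[[0,-12.6,-44.9],[0,0,0],0],[[0,-12.6,-44.9],[0,0,0],0],[[0,-12.6,-44.9],[0,0,0],0],[[0,-12.6,-44.9],[0,0,0],0],[[0,-12.6,-44.9],[0,0,0],0],[[0,-12.6,-44.9],[0,0,0],0],[[0,-12.6,-44.9],[0,0,0],0]]'
python3 -m inch '[[[0,0,0],[10.25,0,0],0],[[0,0,0],[10.25,0,0],0],[[0,0,0],[10.25,0,0],0],[[0,0,0],[10.25,0,0],0],[[0,0,0],[10.25,0,0],0],[[0,0,0],[10.25,0,0],0],[[0,0,0],[10.25,0,0],0]]'
python3 -m inch '[[[0,0,0],[10.25,0,0],0],[[0,0,0],[10.25,0,0],0],[[0,0,0],[10.25,0,0],0],[[0,0,0],[10.25,0,0],0],[[0,0,0],[10.25,0,0],0],[[0,0,0],[10.25,0,0],0],[[0,0,0],[10.25,0,0],0],[[0,0,0],[0,0,0],0]]'
python3 - <<'E'
from h import *
from scipy.spatial.transform import Rotation as R
s=manip.observe();print(s["time_s"],s["qpos"].round(3),s["tool_pos"],s["opening"],s["contact_force"]);M=R.from_quat(s["tcp_rot"]).as_matrix();print(M.round(3))
d=np.array([.4685,-.215,.155])-s["tool_pos"];print((M.T@d*1000).round(1))
for n in ("top","side"):cv2.imwrite(f"pics/{n}1.png",manip.grab_frame(n)["pixels"])
E
```

```text
time_s: 1.55
tool_pos: [0.502, 0.2491, 0.3028]
tcp_rot: [-0.408, 0.578, 0.408, 0.578]
contact_force: [-0.4, 0.7, -0.1]
opening: -0.0
time_s: 2.8
tool_pos: [0.4689, -0.2162, 0.3028]
tcp_rot: [-0.408, 0.578, 0.408, 0.578]
contact_force: [1.8, 0.1, -0.3]
opening: 0.0006
time_s: 3.68
tool_pos: [0.4691, -0.2146, 0.3027]
tcp_rot: [0.01, 0.707, -0.01, 0.707]
contact_force: [-0.1, 0.0, 0.9]
opening: 0.0006
time_s: 4.68
tool_pos: [0.4691, -0.2147, 0.3027]
tcp_rot: [0.421, 0.568, -0.421, 0.568]
contact_force: [0.4, -0.1, -0.2]
opening: 0.0003
4.675 [-0.563  0.17   1.573 -0.     1.399  0.711] [ 0.46910907 -0.21467708  0.30266299] 0.00025425887459854673 [ 0.40905863 -0.063774   -0.18652193]
[[-0.     0.956  0.292]
 [-0.     0.292 -0.956]
 [-1.    -0.     0.   ]]
[ 1.477e+02 -7.000e-01  1.000e-01]
```

```bash
python3 -m inch '[[[40,0,0],[0,0,0],0],[[40,0,0],[0,0,0],0],[[35,0,0],[0,0,0],0],[[20,0,0],[0,0,0],0],[[10,0,0],[0,0,0],0],[[0,0,0],[0,0,0],0]]'
python3 - <<'E'
from h import *
for n,(x0,x1,y0,y1) in (("top",(260,410,120,270)),("side",(190,360,180,380))):
    f=manip.grab_frame(n);p=f["pixels"];print(proj(f,[manip.observe()["tool_pos"]]))
    k=4 if n=="top" else 3
    cv2.imwrite(f"pics/{n}2.png",cv2.resize(p[y0:y1,x0:x1],None,fx=k,fy=k,interpolation=cv2.INTER_CUBIC))
E
```

```text
time_s: 5.52
tool_pos: [0.469, -0.2146, 0.1574]
tcp_rot: [0.421, 0.569, -0.421, 0.568]
contact_force: [0.2, -0.3, -0.3]
opening: 0.0002
[[329.08921253 216.88985579]]
[[242.59266402 246.50369224]]
```

View pics/top2.png

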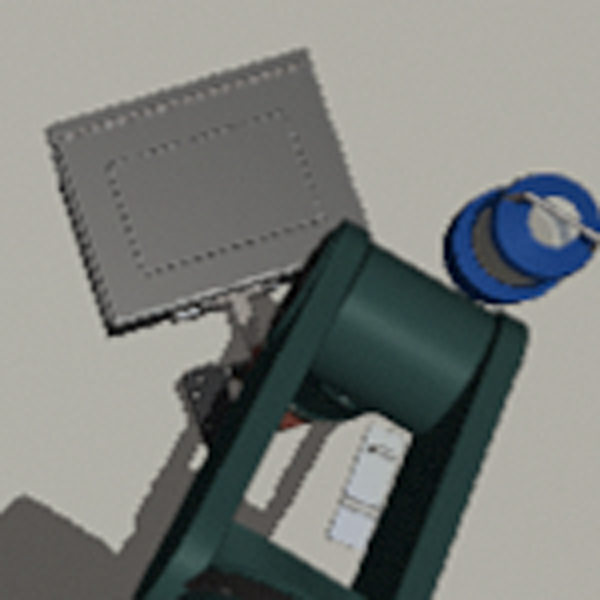

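View pics/side2.png

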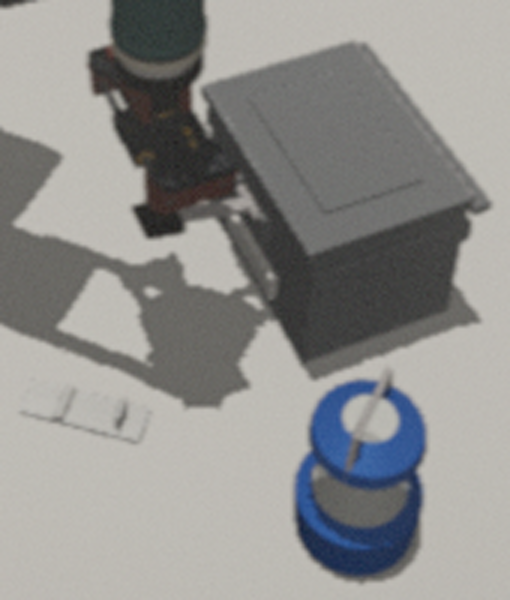

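The side view shows the fingertips just above the pad (zoom (158,205), pad at (160,217)), and the body's long side runs parallel to the bin front. I'll press slowly.

```bash
python3 -m inch '[[[3,0,0],[0,0,0],0],[[3,0,0],[0,0,0],0],[[3,0,0],[0,0,0],0],[[3,0,0],[0,0,0],0],[[3,0,0],[0,0,0],0],[[2,0,0],[0,0,0],0],[[2,0,0],[0,0,0],0],[[2,0,0],[0,0,0],0],[[2,0,0],[0,0,0],0]]'
python3 - <<'E'
from h import *
f=manip.grab_frame("side");cv2.imwrite("pics/side3.png",cv2.resize(f["pixels"][160:360,170:370],None,fx=3,fy=3))
E
```

```text
time_s: 6.75
tool_pos: [0.4683, -0.215, 0.1349]
tcp_rot: [0.42, 0.569, -0.421, 0.568]
contact_force: [-4.3, -1.5, 7.5]
opening: 0.0006
```

View pics/side3.png

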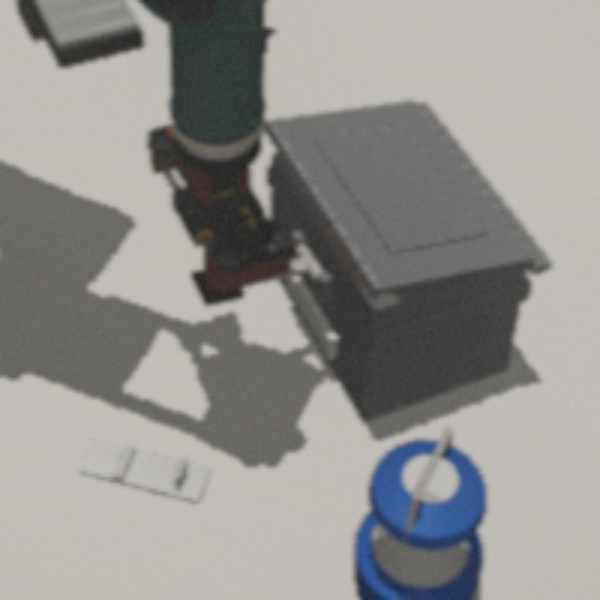

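The lid is starting to lift: its front edge has come off the rim near zoom (380,290), with 7.5 N on the tool. I'll continue pressing.

```bash
python3 -m inch '[[[2.5,0,0],[0,0,0],0],[[2.5,0,0],[0,0,0],0],[[2.5,0,0],[0,0,0],0],[[2.5,0,0],[0,0,0],0],[[2.5,0,0],[0,0,0],0],[[2.5,0,0],[0,0,0],0],[[2.5,0,0],[0,0,0],0],[[2.5,0,0],[0,0,0],0]]'
python3 -m inch '[[[2.5,0,0],[0,0,0],0],[[2.5,0,0],[0,0,0],0],[[2.5,0,0],[0,0,0],0],[[2,0,0],[0,0,0],0],[[2,0,0],[0,0,0],0],[[1.5,0,0],[0,0,0],0],[[1.5,0,0],[0,0,0],0]]'
python3 -m inch '[[[1,0,0],[0,0,0],0],[[1,0,0],[0,0,0],0]]'
python3 -m inch '[[[1,0,0],[0,0,0],0],[[0,0,0],[0,0,0],0]]'
python3 - <<'E'
from h import *
print(manip.observe()["contact_force"])
for n,(x0,x1,y0,y1) in (("top",(260,410,120,270)),("side",(170,370,130,330))):
    f=manip.grab_frame(n);cv2.imwrite(f"pics/{n}4.png",cv2.resize(f["pixels"][y0:y1,x0:x1],(600,600)))
E
```

```text
time_s: 7.8
tool_pos: [0.468, -0.2151, 0.1148]
tcp_rot: [0.42, 0.569, -0.422, 0.568]
contact_force: [-3.7, -1.7, 5.5]
opening: 0.0006
time_s: 8.68
tool_pos: [0.4693, -0.2148, 0.1003]
tcp_rot: [0.421, 0.568, -0.421, 0.568]
contact_force: [-5.6, -0.4, 14.4]
opening: 0.0005
time_s: 8.93
tool_pos: [0.4694, -0.2149, 0.0999]
tcp_rot: [0.421, 0.568, -0.421, 0.568]
contact_force: [-9.4, 1.9, 29.3]
opening: 0.0006
time_s: 9.18
tool_pos: [0.4694, -0.2149, 0.0998]
tcp_rot: [0.421, 0.568, -0.421, 0.569]
contact_force: [-9.4, 2.0, 32.0]
opening: 0.0003
[-9.43107234  1.97935491 32.03078351]
```

View pics/side4.png

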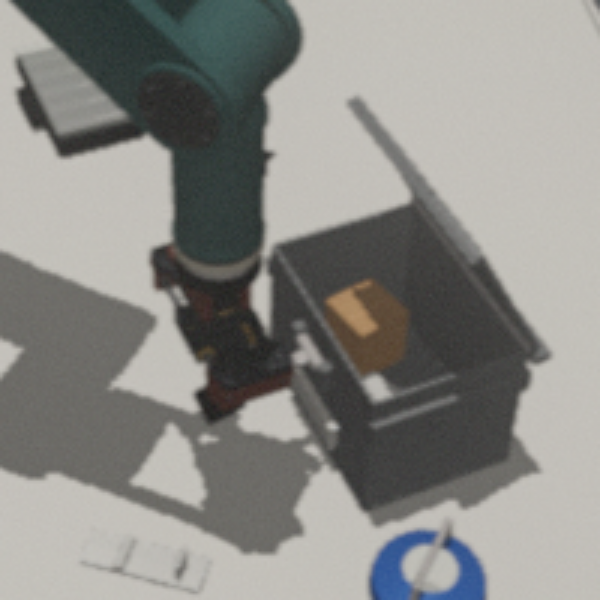

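View pics/top4.png

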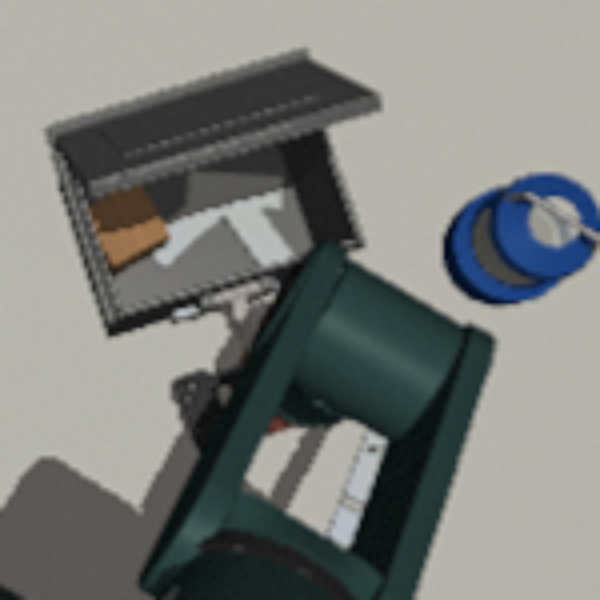

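The lid stands well up and the bin's contents are visible: a brown block at about (365,315) in the side zoom. The force jump to 32 N shows the lever is at its stop. I'll ease the pressure a little and hold.

```bash
python3 -m inch '[[[-1,0,0],[0,0,0],0],[[0,0,0],[0,0,0],0],[[0,0,0],[0,0,0],0],[[0,0,0],[0,0,0],0],[[0,0,0],[0,0,0],0],[[0,0,0],[0,0,0],0],[[0,0,0],[0,0,0],0],[[0,0,0],[0,0,0],0],[[0,0,0],[0,0,0],0],[[0,0,0],[0,0,0],0]]'
python3 -m inch '[[[0,0,0],[0,0,0],0],[[0,0,0],[0,0,0],0],[[0,0,0],[0,0,0],0],[[0,0,0],[0,0,0],0],[[0,0,0],[0,0,0],0],[[0,0,0],[0,0,0],0],[[0,0,0],[0,0,0],0],[[0,0,0],[0,0,0],0],[[0,0,0],[0,0,0],0],[[0,0,0],[0,0,0],0]]'
python3 -m inch '[[[0,0,0],[0,0,0],0],[[0,0,0],[0,0,0],0],[[0,0,0],[0,0,0],0],[[0,0,0],[0,0,0],0]]'
```

```text
time_s: 10.52
tool_pos: [0.4694, -0.2149, 0.1]
tcp_rot: [0.421, 0.568, -0.421, 0.569]
contact_force: [-7.7, 0.0, 22.4]
opening: 0.0007
time_s: 11.78
tool_pos: [0.4694, -0.2148, 0.1]
tcp_rot: [0.421, 0.568, -0.421, 0.569]
contact_force: [-7.2, 0.4, 21.9]
opening: 0.0009
time_s: 12.28
tool_pos: [0.4694, -0.2148, 0.1]
tcp_rot: [0.421, 0.568, -0.421, 0.569]
contact_force: [-7.8, 1.3, 22.8]
opening: 0.0005
```

Open for about 3.5 s. Now easing up slowly.

```bash
python3 -m inch '[[[-1,0,0],[0,0,0],0],[[-1,0,0],[0,0,0],0],[[-1.5,0,0],[0,0,0],0],[[-1.5,0,0],[0,0,0],0],[[-1.5,0,0],[0,0,0],0],[[-1.5,0,0],[0,0,0],0],[[-1.5,0,0],[0,0,0],0],[[-1.5,0,0],[0,0,0],0],[[-1.5,0,0],[0,0,0],0],[[-1.5,0,0],[0,0,0],0]]'
python3 -m inch '[[[-1.5,0,0],[0,0,0],0],[[-1.5,0,0],[0,0,0],0],[[-1.5,0,0],[0,0,0],0],[[-1.5,0,0],[0,0,0],0],[[-1.5,0,0],[0,0,0],0],[[-1.5,0,0],[0,0,0],0],[[-1.5,0,0],[0,0,0],0],[[-1.5,0,0],[0,0,0],0],[[-1.5,0,0],[0,0,0],0],[[-1.5,0,0],[0,0,0],0]]'
```

```text
time_s: 13.52
tool_pos: [0.469, -0.2147, 0.1123]
tcp_rot: [0.421, 0.568, -0.421, 0.568]
contact_force: [-2.8, -0.9, 4.3]
opening: 0.0003
time_s: 14.78
tool_pos: [0.4697, -0.2146, 0.1274]
tcp_rot: [0.421, 0.568, -0.421, 0.568]
contact_force: [-1.0, 2.1, 4.9]
opening: 0.0005
```

```bash
python3 -m inch '[[[-1,0,0],[0,0,0],0],[[-1,0,0],[0,0,0],0],[[-1,0,0],[0,0,0],0],[[-1,0,0],[0,0,0],0],[[-1,0,0],[0,0,0],0],[[-1,0,0],[0,0,0],0],[[-1,0,0],[0,0,0],0],[[-0.7,0,0],[0,0,0],0],[[-0.7,0,0],[0,0,0],0],[[-0.7,0,0],[0,0,0],0]]'
python3 -m inch '[[[-0.5,0,0],[0,0,0],0],[[-0.5,0,0],[0,0,0],0],[[-0.5,0,0],[0,0,0],0],[[-0.5,0,0],[0,0,0],0],[[-0.5,0,0],[0,0,0],0],[[-0.5,0,0],[0,0,0],0],[[-0.5,0,0],[0,0,0],0],[[-0.5,0,0],[0,0,0],0]]'
python3 -m inch '[[[-0.5,0,0],[0,0,0],0],[[-0.5,0,0],[0,0,0],0],[[-0.5,0,0],[0,0,0],0],[[-0.5,0,0],[0,0,0],0],[[-0.5,0,0],[0,0,0],0],[[-0.5,0,0],[0,0,0],0],[[-0.5,0,0],[0,0,0],0],[[-0.5,0,0],[0,0,0],0]]'
```

```text
time_s: 16.02
tool_pos: [0.4695, -0.2151, 0.1365]
tcp_rot: [0.421, 0.568, -0.421, 0.568]
contact_force: [5.9, 1.3, 4.4]
opening: 0.0007
time_s: 17.02
tool_pos: [0.4692, -0.2147, 0.1403]
tcp_rot: [0.421, 0.568, -0.421, 0.568]
contact_force: [4.7, 0.3, 3.7]
opening: 0.0004
time_s: 18.02
tool_pos: [0.4679, -0.2143, 0.1437]
tcp_rot: [0.421, 0.569, -0.421, 0.567]
contact_force: [1.9, 0.3, 1.0]
opening: 0.0001
```

```bash
python3 -m inch '[[[-0.5,0,0],[0,0,0],0],[[-0.5,0,0],[0,0,0],0],[[-0.5,0,0],[0,0,0],0],[[-0.5,0,0],[0,0,0],0],[[-0.5,0,0],[0,0,0],0],[[-0.5,0,0],[0,0,0],0]]'
python3 - <<'E'
from h import *
print(manip.observe()["contact_force"])
f=manip.grab_frame("side");cv2.imwrite(f"pics/side5.png",cv2.resize(f["pixels"][130:330,170:370],(600,600)))
E
```

```text
time_s: 18.77
tool_pos: [0.4692, -0.2147, 0.1473]
tcp_rot: [0.421, 0.568, -0.421, 0.568]
contact_force: [0.3, -0.5, -0.9]
opening: 0.0005
[ 0.2774187  -0.54625259 -0.91879468]
```

View pics/side5.png

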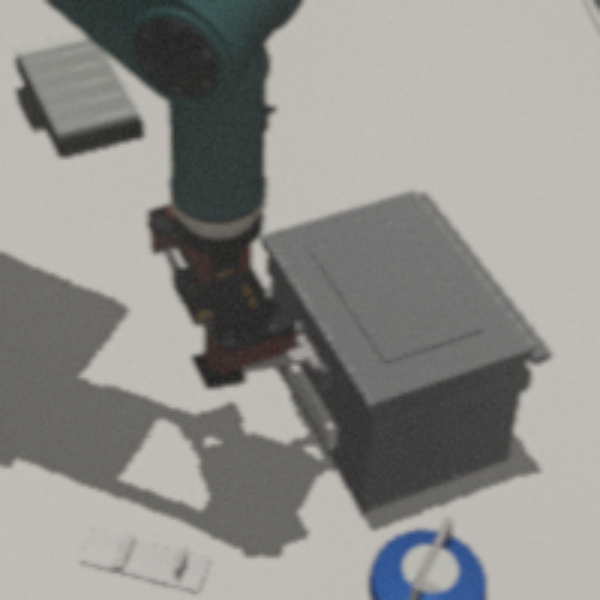

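The lid is shut, lying flat on the rim with its front edge at about (375,400), and the fingers are free at 0 N. Now retreating up and to the left, away from the bin.

```bash
python3 -m inch '[[[-5,0,0],[0,0,0],0],[[-15,0,0],[0,0,0],0],[[-30,0,0],[0,0,0],0],[[-35,0,0],[0,0,0],0],[[-35,0,0],[0,0,0],0],[[-30,0,0],[0,0,0],0],[[0,0,-30],[0,0,0],0],[[0,0,-45],[0,0,0],0],[[0,0,-45],[0,0,0],0],[[0,0,-45],[0,0,0],0]]'
python3 -m inch '[[[0,0,-45],[0,0,0],0],[[0,0,-20],[0,0,0],0],[[0,0,0],[0,0,0],0],[[0,0,0],[0,0,0],0],[[0,0,0],[0,0,0],0],[[0,0,0],[0,0,0],0]]'
python3 - <<'E'
from h import *
for n in ("top","side"):
    p=manip.grab_frame(n)["pixels"];cv2.imwrite(f"pics/{n}6.png",p)
    d=cv2.absdiff(p,cv2.imread(f"pics/{n}0.png"));print(n)
    for k,(x0,x1,y0,y1) in ({"bin":(268,358,128,206),"pad":(312,345,205,232),"lantern":(368,412,160,198),"hasp":(338,365,224,260),"case":(140,200,230,276),"bulb":(118,155,183,213)} if n=="top" else {"bin":(255,352,195,292),"pad":(230,258,243,263),"lantern":(285,333,303,370),"hasp":(194,243,303,328),"case":(172,220,140,181),"bulb":(234,262,108,148)}).items():
        q=d[y0:y1,x0:x1].max(2);print(k,(q>50).sum(),q.mean().round(1))
E
```

```text
time_s: 20.08
tool_pos: [0.4208, -0.0557, 0.2985]
tcp_rot: [0.421, 0.567, -0.421, 0.569]
contact_force: [0.4, 0.2, -0.6]
opening: 0.0004
time_s: 20.82
tool_pos: [0.4025, 0.0047, 0.2973]
tcp_rot: [0.421, 0.568, -0.421, 0.568]
contact_force: [0.4, -0.0, 0.3]
opening: 0.0003
top
bin 0 5.1
pad 0 5.5
lantern 0 4.9
hasp 0 6.1
case 44 6.4
bulb 0 5.4
side
bin 0 6.6
pad 117 21.2
lantern 0 7.0
hasp 0 7.8
case 356 23.8
bulb 0 6.9
```

View pics/side6.png

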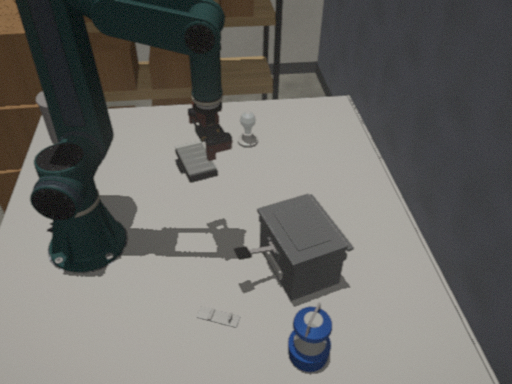

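View pics/top6.png

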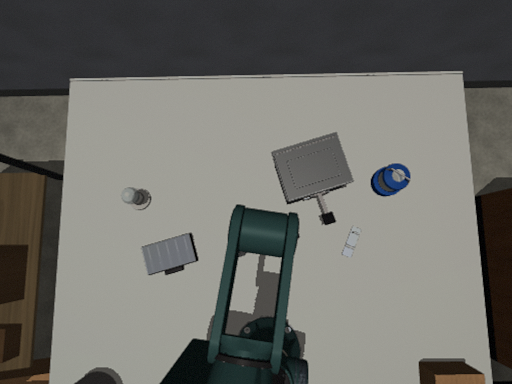

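The lid is shut with the arm clear at (0.40, 0.00, 0.30). The bin, lantern, hasp and bulb pixels are unchanged. The differences near the pad and case in the side view come from the arm's shadow and from the gripper in front of the case.

```bash
python3 -c "
from station import manip
print(manip.sign_off())"
```

```text
the job is handed in; nothing more can be done
None
```

The job is done and handed in at about 21 s. I pressed the lever with closed fingertips until it hit its stop, where the tip stopped at about z = 0.100 m. The force jumped to 32 N there, and I eased it to about 22 N. The lid stayed open for about 3.5 s, with a brown block visible inside. I then eased the lever up, slowing to about 4 mm/s at the end, until the force fell to zero, and moved the hand away.

**Last checks:**
- **Lid:** it is shut, and the bin looks the same as at the start in both views.
- **Lantern, hasp and bulb:** no pixel change in either view.
- **Case:** 44 pixels changed in the top view and 356 in the side view. The side change is the gripper in front of the case, and I put the top change down to the arm's shadow. The case is still at the same image position.
- **Pad:** 117 pixels changed in the side view, which I also put down to the arm's shadow. The top view shows no change there.

I did not measure the lid's open angle. That it was fully open rests on the force jump at the stop and the pictures.

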